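Wedge a rocking type chest steady

TASK

The oak type chest rocks because its front right foot, the one nearest the wedge, is too short. Without lifting or gripping anything, push the wedge thin end first under that foot until the chest stands level and no longer rocks, neither shoving the chest out of place nor disturbing the other things. Finish while still pressing firmly down with the fingertips on the chest's top at the corner above that foot, showing that it stays still.

Things in the scene. Friction and masses are not known exactly. Their poses are not given: they have to be found in the camera images.
- chest: Loose oak chest, about 2 kg (varies), 264 mm (x) by 304 mm (y), 128 mm high, flat top; its -x face has two drawers with brass pulls and faces the robot. Origin at bench level under its centre, z up. Underside 30 mm up, on four 40 x 40 mm feet centred at x +-105, y +-125 mm; three are 30 mm high, the front right one (x -105, y -125) is short, 6 to 11 mm clear of the bench (hidden, varies)
- chest_corner (a point): point on the chest's flat top straight above the middle of the short foot, 128 mm above the bench when level, 27 mm in from both edges; moves with the chest. The chest rests level on its three good feet; 1 to 3 N down on this point rocks it until the short foot lands on the bench, and it rocks back when let go. With the wedge snug it stays put
- foot_place (a point): point at bench level under the middle of the short foot, axes as the chest. The foot reaches 20 mm from it along x and y, its outer right face being at y -20 mm; its underside is 6 to 11 mm above this point
- wedge: loose pale wooden wedge, 150 mm long (x), 44 mm wide, about 60 g, flat on the bench to the right (-y) of the chest. Its top slopes evenly from 22 mm high at the upright blunt back (x -75 mm) to 2.5 mm at the thin end (x +75). Origin under its centre; x points to the thin end, which faces the short foot to about 0.2 rad and 20 mm sideways, 50 to 110 mm from it
- wedge_tip (a point): middle of the wedge's thin end, at its underside
- wedge_back (a point): middle of the wedge's blunt back end, at its underside. The wedge slides over the bare bench with under 1 N; once it bears on the foot, the push it takes climbs to several newtons within a few mm, and pushing on harder then shoves the chest along
- ink_tin: small blue tin of ink with a bare steel lid, 84 mm across, 62 mm high; origin under its centre; stands by, not to be disturbed
- mallet: beech mallet lying on its side, head 60 x 100 x 60 mm, round handle 190 mm long; origin under the head's centre; stands by, not to be disturbed
- planer: pale flat wooden planer block with a brown leather face, 170 x 85 x 40 mm; origin under its centre; stands by, not to be disturbed
- brayer: hand ink roller, black rubber roller 50 mm across and 100 mm long, wooden handle; origin under the roller's centre; stands by, not to be disturbed
- comp_stick: steel composing stick (shallow tray) with a few pieces of type in it, 260 x 55 x 24 mm; origin under its centre; stands by, not to be disturbed
- quoin_key: small steel T-handled key lying flat, 136 mm long, 75 mm over the handle, 14 mm high; origin where the shaft meets the handle; stands by, not to be disturbed
- furniture_stick: dark plain straight wooden stick, 150 x 24 x 16 mm, not a wedge; origin under its centre; stands by, not to be disturbed
Things that resemble listed ones, but are neither listed nor needed, are in the scene too. Of the things shaped like the wedge, the wooden one is meant.

How it is judged:
By the outcome, as a careful person would: the job done as asked, in the order asked, and still so for the second after the job is handed in, while the arm keeps its last pose, push and grip.
It also fails if it takes over 48 s, if anything falls off the work surface, if the arm or the gripper's body presses on something with over 40 N, if the wrist force passes 120 N, or if a joint passes its speed limit or range.

ROBOT

A 6-joint arm with a two-finger parallel gripper is mounted at the origin on the work surface. World frame = base frame: x ahead of the robot, y to its left, z up, the work surface at z = 0. Lengths are in m, angles in rad, forces in N, time in s.
With the tool pointing down it reaches from about 0.375 to 0.975 m from the base axis. Payload 3.8 kg.
Tool frame: the origin (TCP) lies midway between the tips of the shut fingers; the grasp point (between the pads) lies 19 mm behind it; x points along the fingers, y is the direction in which the jaws open and shut, and the axes are right-handed (so a half turn about x gives the same grasp; the last joint's range is limited). The gripper opens to 85 mm and grips with 20 to 120 N. Pads are 22 mm wide; open, the fingers measure 114 mm over their backs; the gripper's body (76 mm by 85 mm) begins 54 mm behind the grasp point. The pads swing forward as they close: fully open they stand 13 mm farther back than shut.
Start: joints at [1.264, 0.264, 1.604, -0, 1.274, -0.037], TCP at [0.18, 0.651, 0.231] pointing down, gripper open.
Joint ranges: [-2.63, 2.63], [-0.94, 2.18], [0.31, 2.57], [-1.31, 4.45], [0, 2.66], [-2.55, 2.55]. Speed limits (rad/s): [2.57, 2.57, 3.14, 3.14, 3.14, 3.14].

INTERFACE

Orientations are given as a 3x3 rotation matrix whose columns are the frame's x, y, z axes.
In Python, from workcell import env gives the robot as it stands.
- The arm moves only by the tool servo_tool, never from a script. Its argument "targets" is a list of rows, each a list of 7 numbers: the shift along the tool's x, y, z in units of 0.4 m (1.0 is 0.4 m), then the turn, a rotation vector about the tool's x, y, z in units of 45 degrees (1.0 is 45 degrees), then the gripper's target within -1 to 1 (fully open at 1, half-way at 0, shut at -1). In form: [[x, y, z, rx, ry, rz, jaw], ...]. A call has 1 to 8 rows; each row shifts and turns the pose as measured when the row begins, along the tool's axes as they then stand; what a row does not reach is not made up. A row lasts 1/12 s, in which the tool goes at most 41.7 mm and 7.16 degrees, less where a joint would pass 70% of its speed; a pose out of reach is approached as far as the arm can. A call with a number of a shift or a turn outside -1 to 1 is refused whole. A call with a gripper value outside its range is refused whole. The fingers move at their own pace and stop on an object; "grip_force" is the grip in N (left out, the last holds). Time passes only in rows, so rows that do not move let the fingers close. It gives the time, the measured TCP pose, the force and the opening at its end, in the units of the state.
- env.observe(): the state, without advancing time (a new reading comes with each control period).
- env.snapshot(name): name is "scene" or "top" or "wrist"; returns the picture (384x512x3 uint8, blue, green, red); there is no depth.
- env.camera_params(name): a dict with "fovy" (degrees; the focal length in pixels is half the picture's height over the tangent of half this angle, whatever the lens; pixels are square), "cx", "cy" (the principal point, pixels), "k1" (the pictures are not rectified: a ray, as slopes to the right and down, at radius r is drawn at 1 + k1 r^2 times it, then the intrinsics apply), "eye" and "orientation" of the camera in the world; the wrist camera has in their place "T_tool_cam" (4x4, takes a point from camera to tool coordinates, whose origin is the TCP and whose axes are the tool frame's). Camera axes: x right, y down, z forward; pixel columns grow to the right and rows downward; lengths in m; the calibration is good to about 2 mm. A picture is of the moment at which its call begins: read the wrist's pose just before it. camera_params takes no time and is no camera call.
- env.close_job(): hands the job in, once; it reports no verdict.
The state is a dict: "time": time; "q": joint angles; "joint_velocities": joint speeds; "effort": joint torques, N m; "tool_pos": TCP position; "eef_rot": TCP orientation; "force": force on the tool from outside, world axes, zero at the start; "moment": the same for the moment, N m; "width": opening from 0.0 (shut) to 1.0 (fully open).
Only numpy, scipy, OpenCV 4.12 (cv2) and the standard library are available. Lean on these libraries where they do the work, as an engineer would, in place of code of your own. Each camera call takes 0.05 s, during which the arm holds its last target.

## Working session

There is one attempt and no reset: what is moved stays moved. The work goes in short steps, Python scripts to look and compute and a tool call to move; the robot and the scene stay as the last step left them, time stands still between calls to the robot, and variables do not carry over. Pictures are saved under pics/ and viewed, and the job is handed in when it is done.

Besides the shell and the picture viewer there is one more tool, called by a JSON object that holds its "fn" and its "kwargs", one argument or row to a line. servo_tool: Moves the arm, as the interface text tells. Shifts and turns lie within -1 to 1; 1 stands for 0.4 m of shift or 45 degrees of turn. Its arguments: {"type":"object","properties":{"targets":{"type":"array"},"grip_force":{"type":"number"}},"required":["targets"]}

```bash
ls; mkdir -p pics; python3 - <<'E'
from workcell import env
import cv2
s=env.observe();print(s)
for n in("scene","top","wrist"):
    print(n,env.camera_params(n))
    cv2.imwrite(f"pics/{n}0.png",env.snapshot(n))
E
```

```text
pics
{'time': 0.0, 'q': array([ 1.26411381e+00,  2.64755731e-01,  1.60538908e+00, -1.91393810e-05,
        1.27365862e+00, -3.69281006e-02]), 'joint_velocities': array([-0.00100069,  0.00053929,  0.00089994,  0.00050437,  0.00162631,
        0.00014895]), 'effort': array([ 1.68099145e-03, -5.15106654e+01, -3.67323089e+01,  1.52803773e-05,
        1.27384550e-02,  3.83652491e-06]), 'tool_pos': array([0.17969125, 0.64989105, 0.22995212]), 'eef_rot': array([[-6.49979021e-04,  2.66488604e-01,  9.63837850e-01],
       [-2.11313990e-03,  9.63835536e-01, -2.66489389e-01],
       [-9.99997556e-01, -2.20993673e-03, -6.33451753e-05]]), 'force': array([0.57922196, 0.08481303, 0.45567765]), 'moment': array([ 0.02812688, -0.00881492, -0.03053441]), 'width': 1.0008126322788775}
scene {'fovy': 55.44446469521607, 'cx': 255.0194699864179, 'cy': 192.38010381705018, 'k1': -0.10371722950576519, 'eye': array([ 1.21795799, -0.59199615,  0.85635298]), 'orientation': array([[ 0.61079496,  0.54383444, -0.57547686],
       [ 0.79162548, -0.40467189,  0.4577879 ],
       [ 0.01608152, -0.73517669, -0.67768475]])}
top {'fovy': 43.573138486188114, 'cx': 244.75873431439746, 'cy': 189.03872200864785, 'k1': 0.05140177900365776, 'eye': array([ 0.39865975, -0.07429253,  1.49846486]), 'orientation': array([[-0.01333402, -0.99305815,  0.11686626],
       [-0.99985365,  0.01449467,  0.00908711],
       [-0.01071797, -0.11672799, -0.99310609]])}
wrist {'fovy': 70.19579470330203, 'cx': 253.23904671466113, 'cy': 190.21324469252835, 'k1': 0.020790565160306373, 'T_tool_cam': array([[-2.76780553e-04, -2.99829180e-01,  9.53992865e-01,
        -1.42152814e-01],
       [ 9.99999936e-01,  1.34143776e-04,  3.32288391e-04,
        -1.31858216e-04],
       [-2.27601961e-04,  9.53992895e-01,  2.99829124e-01,
        -7.61658742e-02],
       [ 0.00000000e+00,  0.00000000e+00,  0.00000000e+00,
         1.00000000e+00]])}
```

View pics/top0.png

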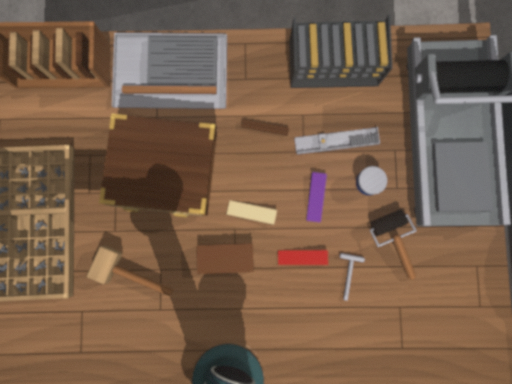

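View pics/scene0.png

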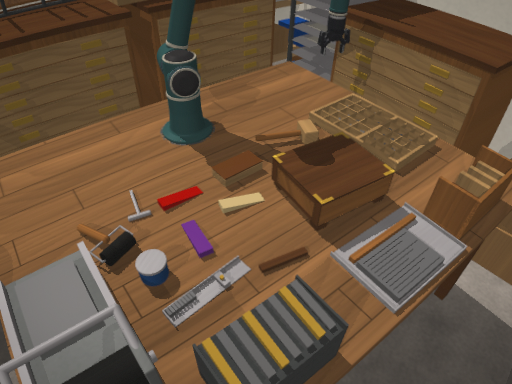

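```bash
cat > h.py <<'E'
import numpy as np, cv2
from workcell import env
def K(n,p):
    f=192/np.tan(np.radians(p['fovy'])/2)
    return f
def pose(n,p,s=None):
    if n!='wrist': return p['eye'],p['orientation']
    T=p['T_tool_cam']; R=s['eef_rot']
    return s['tool_pos']+R@T[:3,3], R@T[:3,:3]
def ray(n,uv,s=None):
    p=env.camera_params(n);f=K(n,p)
    d=(np.atleast_2d(uv).astype(float)-[p['cx'],p['cy']])/f
    rd=np.linalg.norm(d,axis=1,keepdims=True); r=rd.copy()
    for _ in range(20): r=rd/(1+p['k1']*r*r)
    a=d*(r/np.maximum(rd,1e-9))
    e,R=pose(n,p,s)
    return e,np.c_[a,np.ones(len(a))]@R.T
def onplane(n,uv,z,s=None):
    e,d=ray(n,uv,s)
    return e+d*((z-e[2])/d[:,2])[:,None]
def proj(n,P,s=None):
    p=env.camera_params(n);f=K(n,p);e,R=pose(n,p,s)
    c=(np.atleast_2d(P)-e)@R;a=c[:,:2]/c[:,2:]
    return a*(1+p['k1']*(a**2).sum(1,keepdims=True))*f+[p['cx'],p['cy']]
E
python3 - <<'E'
import cv2
a=cv2.imread('pics/top0.png')[100:230,90:290];cv2.imwrite('pics/topz.png',cv2.resize(a,None,fx=4,fy=4,interpolation=2)[:, :800])
a=cv2.imread('pics/scene0.png')[130:230,210:400];cv2.imwrite('pics/scz.png',cv2.resize(a,None,fx=4,fy=4,interpolation=2))
E
```

```text
(no output)
```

View pics/topz.png

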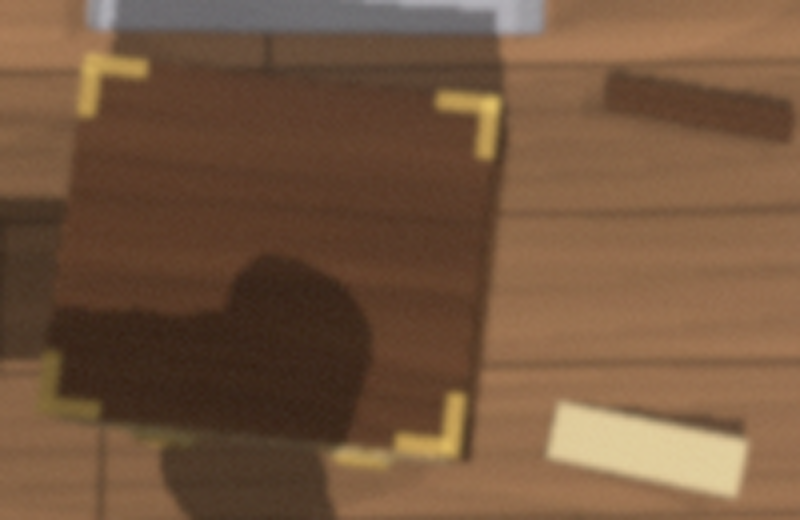

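View pics/scz.png

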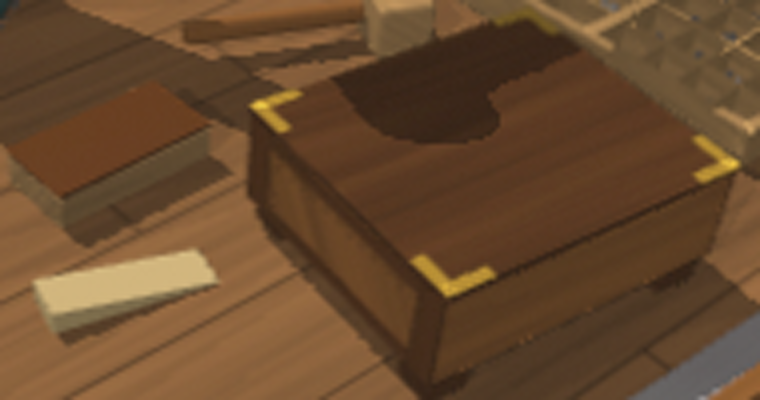

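```bash
python3 - <<'E'
from h import *
c=lambda L,o:(np.array(L)+.5)/4-.5+np.array(o)
ch=onplane('top',c([(82,55),(500,97),(464,459),(40,412)],(90,100)),.128)
print('chest top',ch.round(4),np.linalg.norm(np.diff(ch,axis=0),axis=1))
ctr=ch.mean(0); 
y=ch[[0,3]].mean(0)-ch[[1,2]].mean(0); x=ch[[0,1]].mean(0)-ch[[2,3]].mean(0)
ax=np.arctan2(x[1],x[0]); ay=np.arctan2(-y[0],y[1]); print('ctr',ctr,'yaw',ax,ay)
ch2=onplane('scene',c([(252,104),(452,296),(740,163)],(210,130)),.128);print('scene corners: FR,BR,BL',ch2.round(4))
a=(ax+ay)/2;R=np.array([[np.cos(a),-np.sin(a)],[np.sin(a),np.cos(a)]])
print('foot',ctr[:2]+R@[-.105,-.125])
# wedge mask
for n,b in(('top',(220,190,290,235)),('scene',(205,180,275,220))):
    im=cv2.imread(f'pics/{n}0.png');
    hsv=cv2.cvtColor(im,cv2.COLOR_BGR2HSV);
    m=((im[...,2]>175)&(im[...,1]>150)).astype(np.uint8)
    k=np.zeros_like(m);k[b[1]:b[3],b[0]:b[2]]=m[b[1]:b[3],b[0]:b[2]]
    cs=cv2.findContours(k,0,2)[0];q=max(cs,key=cv2.contourArea)
    r=cv2.minAreaRect(q);print(n,cv2.contourArea(q),r, cv2.boxPoints(r).round(1).tolist())
w=c([(558,402),(547,458),(745,438),(737,498)],(90,100))
P=np.r_[onplane('top',w[:2],.0025),onplane('top',w[2:],.022)]
print(P.round(4));t=P[:2].mean(0);b=P[2:].mean(0);d=(t-b)[:2];print('tip',t,'back',b,np.linalg.norm(d),'ang',np.degrees(np.arctan2(d[1],d[0])))
print('chest +y dir deg',np.degrees(a)+90)
w=c([(35,283),(60,332),(196,250),(218,283)],(210,130))
P=np.r_[onplane('scene',w[:1],.022),onplane('scene',w[1:2],.0),onplane('scene',w[2:],.0025)]
print('scene wedge backfar top, backnear bottom, tip far,tip near',P.round(4))
E
```

```text
chest top [[0.7881 0.3284 0.128 ]
 [0.7527 0.0236 0.128 ]
 [0.4887 0.051  0.128 ]
 [0.5269 0.3537 0.128 ]] [0.3068775  0.26536146 0.3051253 ]
ctr [0.63909371 0.18919046 0.128     ] yaw -0.09990764753973973 -0.12064729260691459
scene corners: FR,BR,BL [[0.4921 0.0565 0.128 ]
 [0.753  0.0266 0.128 ]
 [0.7859 0.3265 0.128 ]]
foot [0.52097476 0.07650544]
top 655.0 ((251.48289489746094, 212.0826873779297), (48.86171340942383, 14.756441116333008), 11.689370155334473) [[226.10000610351562, 214.39999389648438], [229.10000610351562, 199.89999389648438], [276.8999938964844, 209.8000030517578], [273.8999938964844, 224.3000030517578]]
scene 323.0 ((240.9423370361328, 199.7115478515625), (8.825225830078125, 43.930015563964844), 78.69007110595703) [[218.5, 199.6999969482422], [261.6000061035156, 191.10000610351562], [263.29998779296875, 199.6999969482422], [220.3000030517578, 208.3000030517578]]
[[ 0.5405 -0.0112  0.0025]
 [ 0.4968 -0.0022  0.0025]
 [ 0.5088 -0.1557  0.022 ]
 [ 0.4628 -0.1486  0.022 ]]
tip [ 0.51865122 -0.00674168  0.0025    ] back [ 0.48580642 -0.15213462  0.022     ] 0.14905666426973016 ang 77.27034426420714
chest +y dir deg 83.68156638941811
scene wedge backfar top, backnear bottom, tip far,tip near [[ 0.4682 -0.1487  0.022 ]
 [ 0.5087 -0.1525 -0.    ]
 [ 0.4993 -0.0044  0.0025]
 [ 0.5427 -0.0149  0.0025]]
```

{"fn": "servo_tool", "kwargs": {
  "targets": [
    [0,-0.06,0.08,0.03,0,0,-1],
    [0,-0.06,0.08,0.03,0,0,-1],
    [0,-0.06,0.08,0.03,0,0,-1],
    [0,-0.06,0.08,0.03,0,0,-1],
    [0,-0.06,0.08,0,0,0,-1],
    [0,-0.06,0.08,0,0,0,-1],
    [0,-0.06,0.08,0,0,0,-1],
    [0,-0.06,0.08,0,0,0,-1]
  ],
  "grip_force": 30
}}

```text
time: 0.82
tool_pos: [0.3582, 0.3803, 0.2251]
eef_rot: [[-0.004, 0.348, 0.938], [-0.003, 0.938, -0.348], [-1.0, -0.004, -0.003]]
force: [0.9, 0.4, -0.4]
width: -0.005
```

{"fn": "servo_tool", "kwargs": {
  "targets": [
    [0,-0.08,0.05,-0.08,0,0,-1],
    [0,-0.08,0.05,-0.08,0,0,-1],
    [0,-0.08,0.05,-0.08,0,0,-1],
    [0,-0.08,0.05,-0.08,0,0,-1],
    [0,-0.08,0.05,0,0,0,-1],
    [0,-0.08,0.05,0,0,0,-1],
    [0,-0.08,0.05,0,0,0,-1],
    [0,-0.08,0.05,0,0,0,-1]
  ]
}}

```text
time: 1.48
tool_pos: [0.4722, 0.0863, 0.2244]
eef_rot: [[-0.003, 0.09, 0.996], [-0.003, 0.996, -0.09], [-1.0, -0.004, -0.003]]
force: [1.4, 0.7, -1.2]
width: 0.002
```

```bash
cat >> h.py <<'E'
def go(P,yaw):
    "world target and desired yaw (deg) of tool y -> tool-frame units"
    s=env.observe();R=s['eef_rot'];d=np.array(P)-s['tool_pos']
    cur=np.degrees(np.arctan2(R[1,1],R[0,1]))
    print('t',round(s['time'],2),'pos',s['tool_pos'].round(4),'yaw',cur.round(2),'F',s['force'].round(2),'q',s['q'].round(2))
    print('shift units',(R.T@d/.4).round(4),'rx',round(-(yaw-cur)/45,4), 'tilt', R[2].round(4))
E
python3 - <<'E'
from h import *
go((.493,-.188,.12),83.7)
E
```

```text
t 1.48 pos [0.4722 0.0863 0.2244] yaw 84.85 F [ 1.35  0.65 -1.21] q [ 0.13 -0.1   2.01 -0.    1.24 -1.35]
shift units [ 0.2631 -0.6774  0.1141] rx 0.0255 tilt [-1.     -0.0035 -0.0031]
```

{"fn": "servo_tool", "kwargs": {
  "targets": [
    [0,-0.08,0.01,0,0,0,-1],
    [0,-0.1,0.02,0,0,0,-1],
    [0,-0.1,0.02,0,0,0,-1],
    [0,-0.1,0.02,0,0,0,-1],
    [0.04,-0.09,0.02,0,0,0,-1],
    [0.06,-0.08,0.02,0,0,0,-1],
    [0.08,-0.06,0.01,0,0,0,-1],
    [0,0,0,0,0,0,-1]
  ]
}}

```text
time: 2.15
tool_pos: [0.5013, -0.178, 0.154]
eef_rot: [[0.007, 0.096, 0.995], [-0.008, 0.995, -0.096], [-1.0, -0.007, 0.008]]
force: [-0.9, 0.5, -1.3]
width: -0.002
```

```bash
python3 - <<'E'
from h import *
go((.493,-.188,.011),83.7)
s=env.observe()
cv2.imwrite('pics/w1.png',env.snapshot('wrist'))
E
```

```text
t 2.15 pos [ 0.5013 -0.178   0.154 ] yaw 84.49 F [-0.87  0.5  -1.26] q [-0.39  0.05  2.   -0.01  1.08 -1.86]
shift units [ 0.3574 -0.0244 -0.0211] rx 0.0175 tilt [-0.9999 -0.007   0.0078]
```

View pics/w1.png

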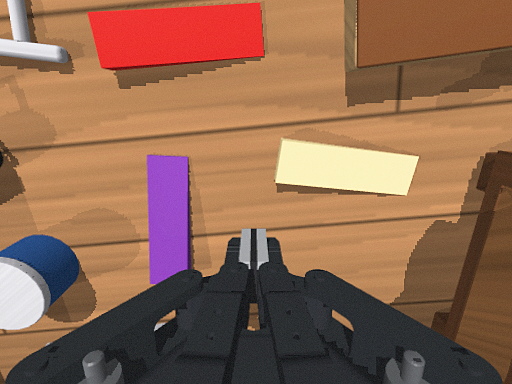

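```bash
python3 - <<'E'
from h import *
s=env.observe()
P=np.r_[onplane('wrist',[(283,138),(276,182)],.022,s),onplane('wrist',[(419,155),(407,195)],.0025,s)]
print(P.round(4)); b=P[:2].mean(0);t=P[2:].mean(0);d=t-b;print('back',b.round(4),'tip',t.round(4),np.hypot(*d[:2]),np.degrees(np.arctan2(d[1],d[0])))
# chest lower right side visible? foot corner pixel ~ (480,190)
print(onplane('wrist',[(484,152)],.128,s))
E
```

```text
[[ 0.463  -0.1444  0.022 ]
 [ 0.508  -0.1545  0.022 ]
 [ 0.4981  0.002   0.0025]
 [ 0.5432 -0.0072  0.0025]]
back [ 0.4855 -0.1494  0.022 ] tip [ 0.5206 -0.0026  0.0025] 0.15098211216126609 76.54754880109236
[[ 0.46921217 -0.03185196  0.128     ]]
```

{"fn": "servo_tool", "kwargs": {
  "targets": [
    [0.04,-0.025,-0.02,0.02,0,0,-1],
    [0.08,0,0,0,0,0,-1],
    [0.08,0,0,0,0,0,-1],
    [0.08,0,0,0,0,0,-1],
    [0.05,0,0,0,0,0,-1],
    [0,0,0,0,0,0,-1]
  ]
}}

```text
time: 2.7
tool_pos: [0.5025, -0.1869, 0.0288]
eef_rot: [[0.024, 0.113, 0.993], [-0.011, 0.994, -0.113], [-1.0, -0.008, 0.026]]
force: [-1.2, 0.5, -0.0]
width: -0.004
```

```bash
python3 - <<'E'
from h import *
go((.493,-.188,.011),83.7)
E
```

```text
t 2.7 pos [ 0.5025 -0.1869  0.0288] yaw 83.5 F [-1.16  0.46 -0.05] q [-0.4   0.2   2.09 -0.    0.82 -1.86]
shift units [ 0.044  -0.005  -0.0244] rx -0.0045 tilt [-0.9996 -0.0081  0.0256]
```

{"fn": "servo_tool", "kwargs": {
  "targets": [
    [0,0,-0.025,0,0.03,0.014,-1],
    [0.04,0,-0.01,0,0,0,-1],
    [0,0,0,0,0,0,-1]
  ]
}}

```text
time: 2.95
tool_pos: [0.4896, -0.1834, 0.0161]
eef_rot: [[0.002, 0.11, 0.994], [0.004, 0.994, -0.11], [-1.0, 0.004, 0.001]]
force: [0.1, 0.3, -0.1]
width: 0.001
```

```bash
python3 - <<'E'
from h import *
go((.493,-.188,.011),83.7)
E
```

```text
t 2.95 pos [ 0.4896 -0.1834  0.0161] yaw 83.69 F [ 0.06  0.29 -0.11] q [-0.41  0.22  2.11  0.01  0.82 -1.87]
shift units [ 0.0126 -0.0105  0.0097] rx -0.0001 tilt [-1.      0.0043  0.0012]
```

{"fn": "servo_tool", "kwargs": {
  "targets": [
    [0.01,0,0.01,0,0,0,-1],
    [0,0.015,0,0,0,0,-1],
    [0,0.015,0,0,0,0,-1],
    [0,0.015,0,0,0,0,-1],
    [0,0.015,0,0,0,0,-1],
    [0,0.015,0,0,0,0,-1],
    [0,0.015,0,0,0,0,-1],
    [0,0,0,0,0,0,-1]
  ]
}}

```text
time: 3.62
tool_pos: [0.5054, -0.1458, 0.022]
eef_rot: [[0.015, 0.109, 0.994], [-0.0, 0.994, -0.109], [-1.0, 0.001, 0.015]]
force: [-1.7, -1.1, -0.1]
width: 0.002
```

```bash
python3 - <<'E'
from h import *
go((.498,-.13,.011),83.7)
s=env.observe()
cv2.imwrite('pics/w2.png',env.snapshot('wrist'))
cv2.imwrite('pics/t2.png',env.snapshot('top'))
E
```

```text
t 3.62 pos [ 0.5054 -0.1458  0.022 ] yaw 83.75 F [-1.74 -1.07 -0.08] q [-0.33  0.2   2.11  0.01  0.82 -1.8 ]
shift units [ 0.0272  0.0372 -0.0231] rx 0.0012 tilt [-0.9999  0.0015  0.0147]
```

View pics/w2.png

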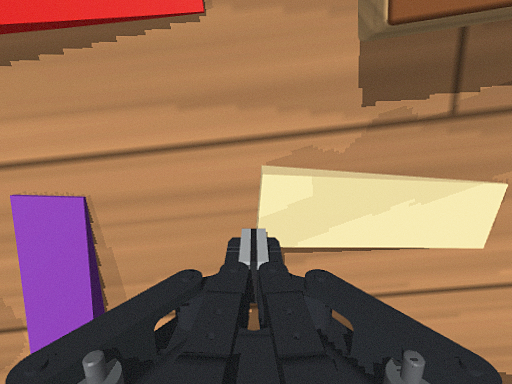

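```bash
python3 - <<'E'
from h import *
s=env.observe();print(s['tool_pos'])
P=np.r_[onplane('wrist',[(262,168)],.022,s),onplane('wrist',[(507,184),(484,248)],.0025,s)]
print(P.round(4))
Q=np.r_[onplane('wrist',[(262,168),(280,248)],[.022,.022][0],s)]
print(Q.round(4))
a=cv2.imread('pics/t2.png')[100:230,90:290];cv2.imwrite('pics/t2z.png',cv2.resize(a,None,fx=4,fy=4,interpolation=2)[:, :800])
E
```

```text
[ 0.50529671 -0.14655883  0.02183026]
[[ 0.462  -0.1373  0.022 ]
 [ 0.4929  0.0088  0.0025]
 [ 0.5362  0.0019  0.0025]]
[[ 0.462  -0.1373  0.022 ]
 [ 0.5107 -0.1316  0.022 ]]
```

View pics/t2z.png

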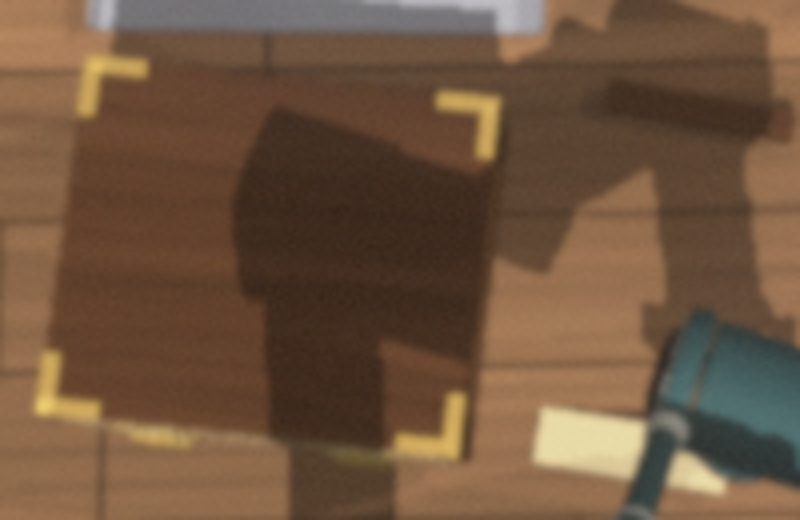

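{"fn": "servo_tool", "kwargs": {
  "targets": [
    [0,-0.02,-0.01,0,0.018,0,-1],
    [0.03,-0.005,0,0,0,0,-1],
    [0,0,0,0,0,0,-1]
  ]
}}

```text
time: 3.97
tool_pos: [0.5, -0.1572, 0.0092]
eef_rot: [[0.0, 0.108, 0.994], [0.0, 0.994, -0.108], [-1.0, 0.0, -0.0]]
force: [-0.7, 0.1, 0.1]
width: 0.001
```

```bash
python3 - <<'E'
from h import *
go((.498,-.155,.010),83.7)
E
```

```text
t 3.97 pos [ 0.5    -0.1572  0.0092] yaw 83.8 F [-0.7   0.1   0.08] q [-0.35  0.23  2.11  0.    0.8  -1.82]
shift units [-0.0021  0.0049 -0.0056] rx 0.0022 tilt [-1.e+00  5.e-04 -0.e+00]
```

{"fn": "servo_tool", "kwargs": {
  "targets": [
    [0,0.012,0,0,0,0,-1],
    [0,0.012,0,0,0,0,-1],
    [0,0.012,0,0,0,0,-1],
    [0,0.012,0,0,0,0,-1],
    [0,0,0,0,0,0,-1]
  ]
}}

```text
time: 4.38
tool_pos: [0.5035, -0.1403, 0.0092]
eef_rot: [[0.002, 0.112, 0.994], [-0.002, 0.994, -0.112], [-1.0, -0.002, 0.002]]
force: [0.5, -1.2, 0.4]
width: 0.002
```

```bash
python3 - <<'E'
from h import *
go((.50,-.135,.010),83.7)
cv2.imwrite('pics/w3.png',env.snapshot('wrist'))
E
```

```text
t 4.38 pos [ 0.5035 -0.1403  0.0092] yaw 83.58 F [ 0.52 -1.2   0.42] q [-0.32  0.23  2.11 -0.    0.8  -1.78]
shift units [-0.0021  0.0122 -0.0102] rx -0.0026 tilt [-1.     -0.0019  0.0021]
```

View pics/w3.png

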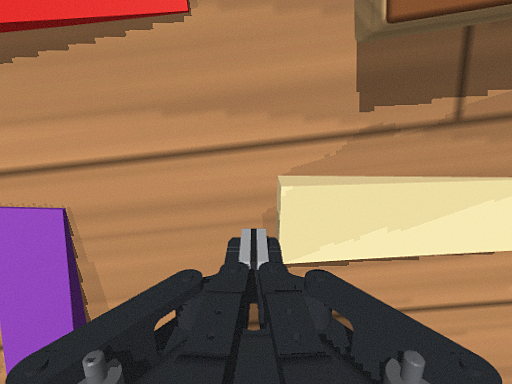

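```bash
python3 - <<'E'
from h import *
s=env.observe()
P=np.r_[onplane('wrist',[(279,177),(284,263)],.022,s),onplane('wrist',[(505,181),(505,251)],.0035,s)]
print(P.round(4)); b=P[:2].mean(0);t=P[2:].mean(0);d=t-b;print(b,np.degrees(np.arctan2(d[1],d[0])), 'line x at back',.5215-(.0770-b[1])*.11)
go((.50,-.135,.010),83.7)
E
```

```text
[[ 0.4627 -0.1233  0.022 ]
 [ 0.5109 -0.1247  0.022 ]
 [ 0.4839  0.0011  0.0035]
 [ 0.5284  0.0079  0.0035]]
[ 0.4868109  -0.12399641  0.022     ] 81.43864166439029 line x at back 0.499390394894175
t 4.43 pos [ 0.5035 -0.1404  0.0091] yaw 83.6 F [ 0.18 -0.01 -0.08] q [-0.32  0.23  2.11 -0.    0.8  -1.78]
shift units [-0.0022  0.0125 -0.0101] rx -0.0023 tilt [-1.     -0.0019  0.002 ]
```

```bash
python3 - <<'E'
from h import *
im=env.snapshot('scene');cv2.imwrite('pics/s3.png',im)
a=im[130:230,210:400];cv2.imwrite('pics/s3z.png',cv2.resize(a,None,fx=4,fy=4,interpolation=2))
E
```

```text
(no output)
```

View pics/s3z.png

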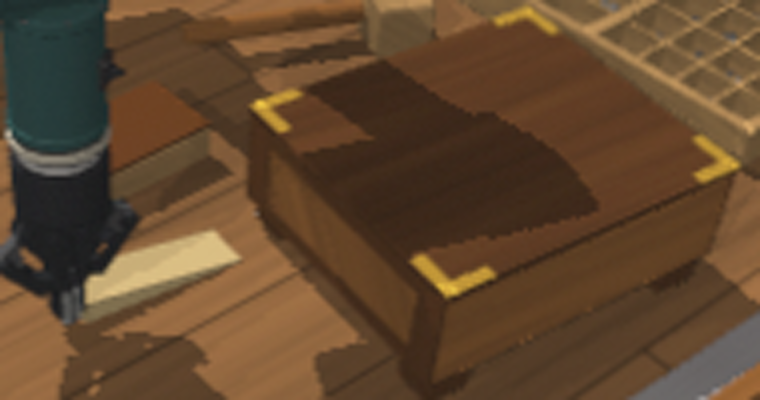

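```bash
python3 - <<'E'
from h import *
c=lambda L,o:(np.array(L)+.5)/4-.5+np.array(o)
print(onplane('scene',c([(216,231),(241,259)],(210,130)),.0025).round(4), onplane('scene',c([(86,321)],(210,130)),.0).round(4))
E
```

```text
[[0.4904 0.0248 0.0025]
 [0.5313 0.0195 0.0025]] [[ 0.511  -0.1283  0.    ]]
```

```bash
python3 - <<'E'
from h import *
im=cv2.imread('pics/w3.png')
s=env.observe(); print(onplane('wrist',[(357,40),(357,110)],.0,s),onplane('top',[(197,272),(197,237),(253,237),(253,272)],.04).round(3))
go((.447,-.080,.05),83.7)
E
```

```text
[[ 4.03656313e-01 -7.83647885e-02  0.00000000e+00]
 [ 4.36648190e-01 -7.80839676e-02  2.77555756e-17]] [[ 0.322  0.085  0.04 ]
 [ 0.426  0.085  0.04 ]
 [ 0.424 -0.084  0.04 ]
 [ 0.32  -0.082  0.04 ]]
t 4.48 pos [ 0.5032 -0.1405  0.009 ] yaw 83.6 F [-0.18 -0.6  -0.01] q [-0.32  0.23  2.11 -0.    0.8  -1.78]
shift units [-0.103   0.1344 -0.1564] rx -0.0023 tilt [-1.     -0.0018  0.0016]
```

{"fn": "servo_tool", "kwargs": {
  "targets": [
    [0,-0.025,0,0,0,0,-1],
    [-0.06,-0.01,0,0,0,0,-1],
    [-0.06,0,-0.02,0,0,0,-1],
    [0,0,-0.05,0,0,0,-1],
    [0,0,0,0,0,0,-1]
  ]
}}

```text
time: 4.9
tool_pos: [0.4697, -0.1518, 0.0558]
eef_rot: [[-0.007, 0.109, 0.994], [0.001, 0.994, -0.109], [-1.0, 0.0, -0.007]]
force: [-0.8, 0.0, -1.0]
width: -0.002
```

```bash
python3 - <<'E'
from h import *
go((.447,-.080,.05),83.7)
E
```

```text
t 4.9 pos [ 0.4697 -0.1518  0.0558] yaw 83.73 F [-0.81  0.03 -0.97] q [-0.36  0.11  2.14 -0.    0.9  -1.82]
shift units [ 0.0152  0.1721 -0.076 ] rx 0.0006 tilt [-1.0e+00  4.0e-04 -6.8e-03]
```

{"fn": "servo_tool", "kwargs": {
  "targets": [
    [0,0.03,-0.06,0,-0.008,0,-1],
    [0,0.06,0,0,0,0,-1],
    [0,0.055,0,0,0,0,-1],
    [0,0,0,0,0,0,-1]
  ]
}}

```text
time: 5.23
tool_pos: [0.451, -0.0929, 0.0554]
eef_rot: [[0.0, 0.115, 0.993], [-0.0, 0.993, -0.115], [-1.0, -0.0, 0.0]]
force: [-1.1, 0.6, -0.7]
width: -0.0
```

```bash
python3 - <<'E'
from h import *
go((.449,-.088,.008),83.7)
E
```

```text
t 5.23 pos [ 0.451  -0.0929  0.0554] yaw 83.4 F [-1.12  0.59 -0.72] q [-0.26  0.04  2.21 -0.    0.88 -1.71]
shift units [ 0.1185  0.0117 -0.0064] rx -0.0067 tilt [-1.e+00 -1.e-04  3.e-04]
```

{"fn": "servo_tool", "kwargs": {
  "targets": [
    [0.05,0.012,-0.008,0,0,0,-1],
    [0.05,0,-0.002,0,0,0,-1],
    [0.015,0,-0.002,0,0,0,-1],
    [0,0,0,0,0,0,-1]
  ]
}}

```text
time: 5.57
tool_pos: [0.449, -0.0886, 0.0086]
eef_rot: [[0.004, 0.112, 0.994], [-0.001, 0.994, -0.112], [-1.0, -0.001, 0.004]]
force: [0.0, 0.5, -0.1]
width: 0.0
```

```bash
python3 - <<'E'
from h import *
go((.471,-.088,.008),83.7)
cv2.imwrite('pics/w4.png',env.snapshot('wrist'))
E
```

```text
t 5.57 pos [ 0.449  -0.0886  0.0086] yaw 83.58 F [ 0.01  0.45 -0.05] q [-0.25  0.12  2.25 -0.    0.77 -1.71]
shift units [0.0018 0.0078 0.0545] rx -0.0027 tilt [-1.     -0.001   0.0039]
```

View pics/w4.png

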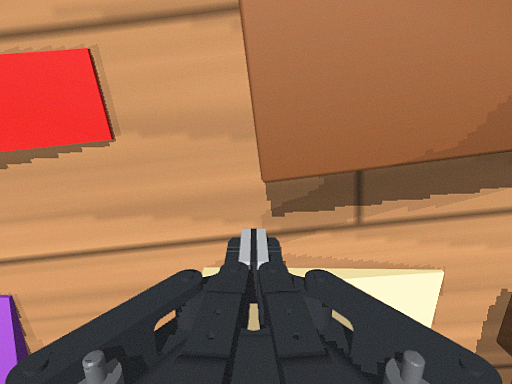

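```bash
python3 - <<'E'
from h import *
s=env.observe()
print(onplane('wrist',[(203,268)],.022,s).round(4),onplane('wrist',[(443,270)],.0025,s).round(4))
R=s['eef_rot'];p=s['tool_pos']
print(proj('wrist',[p, p+R@[0,.011,0],p+R@[0,0,.011],p+R@[0,0,-.011]],s).round(1))
E
```

```text
[[ 0.4548 -0.117   0.022 ]] [[0.4847 0.0256 0.0025]]
[[253.5 242.1]
 [272.5 242.1]
 [253.5 258.8]
 [253.5 224.7]]
```

```bash
python3 - <<'E'
from h import *
s=env.observe()
P=onplane('wrist',[(203,268),(443,270)],.0,s);print(P.round(4));d=P[1]-P[0];print(np.hypot(*d[:2]),np.degrees(np.arctan2(d[1],d[0])))
E
```

```text
[[ 0.4688 -0.1233  0.    ]
 [ 0.4866  0.0273  0.    ]]
0.15166985416378778 83.26585722884258
```

{"fn": "servo_tool", "kwargs": {
  "targets": [
    [0,0.04,0,0,0,0,-1],
    [0,0,0.015,0,0,0,-1],
    [0,0,0.015,0,0,0,-1],
    [0,0,0.015,0,0,0,-1],
    [0,0,0.012,0,0,0,-1],
    [0,0,0,0,0,0,-1]
  ]
}}

```text
time: 6.12
tool_pos: [0.4794, -0.079, 0.0125]
eef_rot: [[0.009, 0.114, 0.993], [-0.004, 0.994, -0.114], [-1.0, -0.003, 0.009]]
force: [-0.0, -0.5, -0.2]
width: 0.003
```

```bash
python3 - <<'E'
from h import *
go((.472,-.073,.008),83.7)
cv2.imwrite('pics/w5.png',env.snapshot('wrist'))
E
```

```text
t 6.12 pos [ 0.4794 -0.079   0.0125] yaw 83.47 F [-0.04 -0.5  -0.24] q [-0.21  0.15  2.19 -0.    0.79 -1.67]
shift units [ 0.0109  0.0129 -0.0202] rx -0.005 tilt [-1.     -0.0026  0.0093]
```

View pics/w5.png

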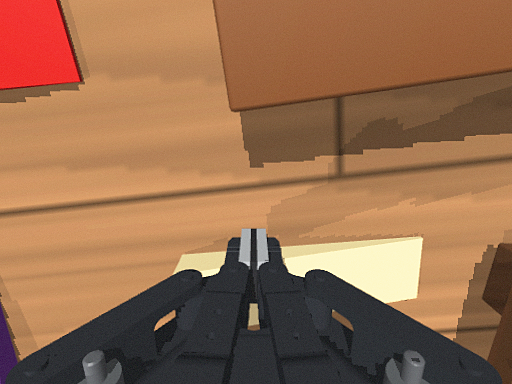

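```bash
python3 - <<'E'
from h import *
s=env.observe()
P=onplane('wrist',[(182,254),(422,237)],.0,s);P=np.r_[P,onplane('wrist',[(416,298)],.0025,s)];print(P.round(4));d=P[1]-P[0];a=np.arctan2(d[1],d[0]);print(np.hypot(*d[:2]),np.degrees(a))
n=np.array([np.sin(a),-np.cos(a)])*.022;t=P[1,:2]+n;b=P[0,:2]+n
L=lambda y:.5215-(.077-y)*.111
print('tip',t,t[0]-L(t[1]),'back',b,b[0]-L(b[1]))
E
```

```text
[[ 0.4891 -0.1261  0.    ]
 [ 0.4938  0.0245  0.    ]
 [ 0.5371  0.0222  0.0025]]
0.15075005256158974 88.23408284220902
tip [0.51577454 0.02385552] 0.0001735776172111514 back [ 0.511129   -0.12682294] 0.01225334414880036
```

{"fn": "servo_tool", "kwargs": {
  "targets": [
    [-0.04,0,-0.03,0,0,0,-1],
    [-0.08,-0.03,0,0,0.01,0,-1],
    [0,-0.05,0.08,0,0,0,-1],
    [0,0,0.1,0,0,0,-1],
    [0,0,0.08,0,0,0,-1],
    [0,0,0,0,0,0,-1]
  ]
}}

```text
time: 6.67
tool_pos: [0.5674, -0.1241, 0.0643]
eef_rot: [[0.002, 0.115, 0.993], [-0.004, 0.993, -0.115], [-1.0, -0.004, 0.003]]
force: [0.0, -0.6, -0.0]
width: 0.001
```

```bash
python3 - <<'E'
from h import *
go((.565,-.114,.008),83.7)
E
```

```text
t 6.67 pos [ 0.5674 -0.1241  0.0643] yaw 83.42 F [ 0.02 -0.55 -0.  ] q [-0.26  0.24  1.96 -0.    0.93 -1.71]
shift units [ 0.1406  0.0249 -0.0092] rx -0.0063 tilt [-1.     -0.0036  0.0028]
```

{"fn": "servo_tool", "kwargs": {
  "targets": [
    [0.06,0.025,-0.01,0,0,0,-1],
    [0.06,0,-0.005,0,0,0,-1],
    [0.015,0,-0.005,0,0,0,-1],
    [0,0,0,0,0,0,-1]
  ]
}}

```text
time: 7.0
tool_pos: [0.5647, -0.1154, 0.0113]
eef_rot: [[0.008, 0.116, 0.993], [-0.006, 0.993, -0.116], [-1.0, -0.005, 0.008]]
force: [-0.8, -0.4, -0.7]
width: -0.002
```

```bash
python3 - <<'E'
from h import *
go((.533,-.114,.008),83.7)
cv2.imwrite('pics/w6.png',env.snapshot('wrist'))
E
```

```text
t 7.0 pos [ 0.5647 -0.1154  0.0113] yaw 83.36 F [-0.75 -0.37 -0.73] q [-0.24  0.31  2.   -0.    0.83 -1.69]
shift units [ 0.0075 -0.0057 -0.0792] rx -0.0075 tilt [-1.     -0.0047  0.0085]
```

View pics/w6.png

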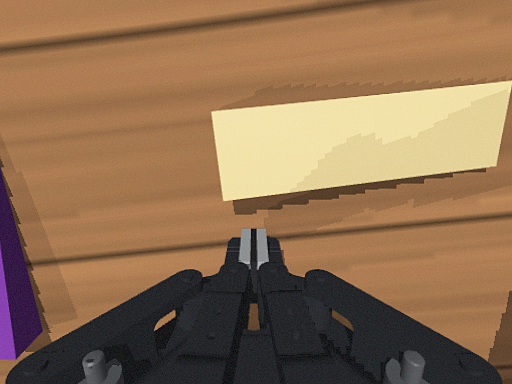

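```bash
cat >> h.py <<'E'
Lx=lambda y:.5215-(.077-y)*.111
def wedge(bl,br,tl,tr,n='wrist'):
    s=env.observe()
    P=np.r_[onplane(n,[bl,br],.022,s),onplane(n,[tl,tr],.0025,s)][:,:2]
    b=P[:2].mean(0);t=P[2:].mean(0);d=t-b
    print(P.round(4).tolist(),'len',np.hypot(*d).round(4),'yaw',np.degrees(np.arctan2(d[1],d[0])).round(2),'tip',t.round(4),'off',round(t[0]-Lx(t[1]),4),'back',b.round(4),'off',round(b[0]-Lx(b[1]),4))
E
python3 - <<'E'
from h import *
wedge((212,111),(222,200),(514,81),(498,165))
go((.533,-.114,.008),83.7)
E
```

```text
[[0.4897, -0.1259], [0.5333, -0.1279], [0.4939, 0.0243], [0.5371, 0.0235]] len 0.1509 yaw 88.49 tip [0.5155 0.0239] off -0.0001 back [ 0.5115 -0.1269] off 0.0126
t 7.05 pos [ 0.5647 -0.1154  0.0116] yaw 83.36 F [-0.15  1.08 -0.97] q [-0.24  0.31  2.   -0.    0.83 -1.69]
shift units [ 0.0084 -0.0056 -0.0791] rx -0.0077 tilt [-1.     -0.0047  0.0084]
```

{"fn": "servo_tool", "kwargs": {
  "targets": [
    [0.01,0,-0.03,0,0.01,0,-1],
    [0,0,-0.03,0,0,0,-1],
    [0,0,-0.02,0,0,0,-1],
    [0,0,0,0,0,0,-1]
  ]
}}

```text
time: 7.38
tool_pos: [0.5301, -0.1119, 0.0096]
eef_rot: [[0.001, 0.116, 0.993], [-0.005, 0.993, -0.116], [-1.0, -0.005, 0.002]]
force: [-0.3, -0.7, 0.3]
width: -0.0
```

```bash
python3 - <<'E'
from h import *
go((.533,-.114,.008),83.7)
cv2.imwrite('pics/w7.png',env.snapshot('wrist'))
E
```

```text
t 7.38 pos [ 0.5301 -0.1119  0.0096] yaw 83.34 F [-0.27 -0.74  0.31] q [-0.25  0.26  2.07 -0.01  0.81 -1.7 ]
shift units [ 0.0041 -0.0043  0.0079] rx -0.0079 tilt [-1.     -0.0051  0.0015]
```

View pics/w7.png

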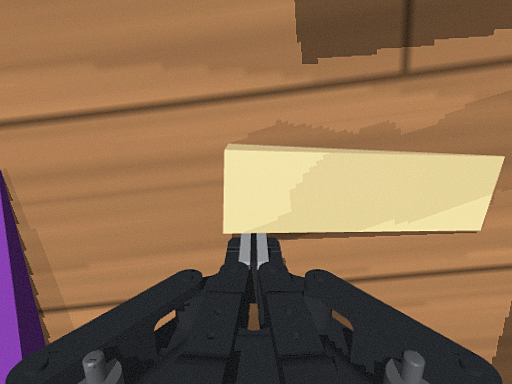

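```bash
python3 - <<'E'
from h import *
wedge((225,150),(223,233),(504,157),(480,231))
go((.498,-.165,.07),83.7)
E
```

```text
[[0.4744, -0.1191], [0.5175, -0.1266], [0.4988, 0.028], [0.5424, 0.0212]] len 0.1495 yaw 80.5 tip [0.5206 0.0246] off 0.0049 back [ 0.4959 -0.1228] off -0.0034
t 7.43 pos [ 0.531  -0.1121  0.01  ] yaw 83.34 F [-0.67  0.94 -0.32] q [-0.25  0.26  2.07 -0.01  0.81 -1.7 ]
shift units [-0.1495 -0.1417 -0.0662] rx -0.008 tilt [-1.     -0.0053  0.0028]
```

{"fn": "servo_tool", "kwargs": {
  "targets": [
    [-0.03,0,0.02,0,0,0,-1],
    [-0.07,-0.03,0,0,0,0,-1],
    [0,-0.08,-0.03,0,0,0,-1],
    [0,-0.045,-0.05,0,0,0,-1],
    [0,0,0,0,0,0,-1]
  ]
}}

```text
time: 7.85
tool_pos: [0.5013, -0.1725, 0.0556]
eef_rot: [[0.009, 0.112, 0.994], [-0.009, 0.994, -0.112], [-1.0, -0.008, 0.01]]
force: [-0.1, 0.1, 0.0]
width: -0.001
```

```bash
python3 - <<'E'
from h import *
go((.498,-.165,.009),83.7)
E
```

```text
t 7.85 pos [ 0.5013 -0.1725  0.0556] yaw 83.56 F [-0.07  0.09  0.04] q [-0.38  0.16  2.08 -0.01  0.89 -1.83]
shift units [ 0.1164  0.0186 -0.0114] rx -0.0031 tilt [-0.9999 -0.0075  0.0099]
```

{"fn": "servo_tool", "kwargs": {
  "targets": [
    [0.05,0.01,-0.012,0,0.01,0.01,-1],
    [0.05,0,-0.005,0,0,0,-1],
    [0.012,0,-0.005,0,0,0,-1],
    [0,0,0,0,0,0,-1]
  ]
}}

```text
time: 8.18
tool_pos: [0.4973, -0.1705, 0.0149]
eef_rot: [[0.014, 0.117, 0.993], [-0.004, 0.993, -0.117], [-1.0, -0.002, 0.014]]
force: [0.2, 0.6, -0.6]
width: 0.003
```

```bash
python3 - <<'E'
from h import *
go((.5,-.127,.009),83.7)
E
```

```text
t 8.18 pos [ 0.4973 -0.1705  0.0149] yaw 83.31 F [ 0.21  0.64 -0.63] q [-0.38  0.21  2.11  0.    0.8  -1.83]
shift units [ 0.0144  0.1088 -0.0061] rx -0.0087 tilt [-0.9999 -0.002   0.014 ]
```

{"fn": "servo_tool", "kwargs": {
  "targets": [
    [0.015,0.02,-0.005,-0.008,0.017,0,-1],
    [0,0.025,0,0,0,0,-1],
    [0.003,0.02,-0.002,0,0,0,-1],
    [0,0.02,-0.002,0,0,0,-1],
    [0,0.015,-0.002,0,0,0,-1],
    [0,0,0,0,0,0,-1]
  ]
}}

```text
time: 8.68
tool_pos: [0.5005, -0.1253, 0.0098]
eef_rot: [[0.003, 0.108, 0.994], [-0.003, 0.994, -0.108], [-1.0, -0.002, 0.003]]
force: [-0.1, -0.9, -0.4]
width: -0.003
```

```bash
python3 - <<'E'
from h import *
go((.5,-.127,.009),83.7)
cv2.imwrite('pics/w8.png',env.snapshot('wrist'))
E
```

```text
t 8.68 pos [ 0.5005 -0.1253  0.0098] yaw 83.77 F [-0.08 -0.85 -0.4 ] q [-0.29  0.21  2.13 -0.    0.8  -1.75]
shift units [ 0.002  -0.0043 -0.0008] rx 0.0017 tilt [-1.     -0.0025  0.0034]
```

View pics/w8.png

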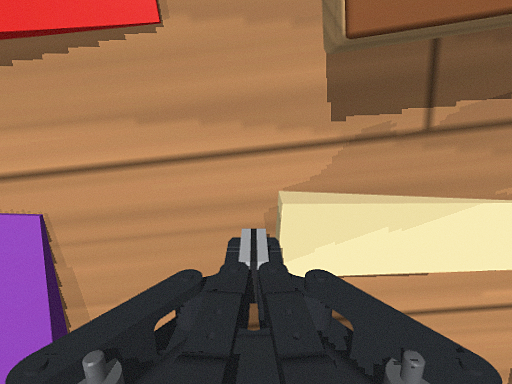

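```bash
python3 - <<'E'
from h import *
s=env.observe()
P=onplane('wrist',[(279,191),(510,201)],0,s);d=P[1]-P[0];print(P.round(4),np.degrees(np.arctan2(d[1],d[0])))
B=onplane('wrist',[(282,203),(282,277)],.022,s);b=B.mean(0);print(B.round(4),b,b[0]-Lx(b[1]))
im=env.snapshot('scene')
a=im[130:230,210:400];cv2.imwrite('pics/s8z.png',cv2.resize(a,None,fx=4,fy=4,interpolation=2))
E
```

```text
[[ 0.4746 -0.108   0.    ]
 [ 0.495   0.0242  0.    ]] 81.23443434847194
[[ 0.4738 -0.1083  0.022 ]
 [ 0.5173 -0.1117  0.022 ]] [ 0.4955856  -0.11000194  0.022     ] -0.005157188869659768
```

View pics/s8z.png

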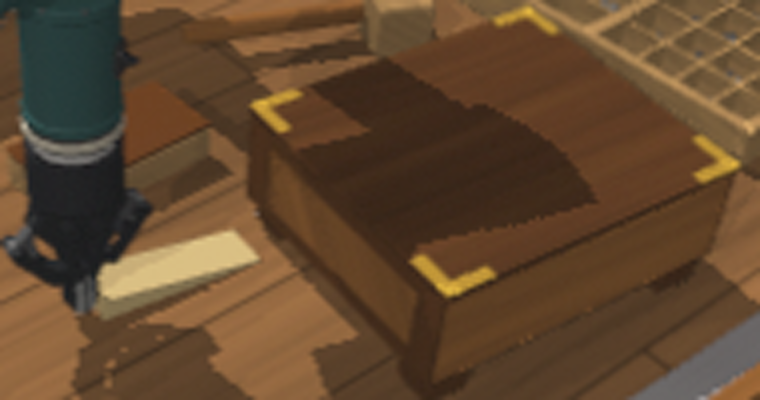

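{"fn": "servo_tool", "kwargs": {
  "targets": [
    [0,0.012,-0.002,0,0,0,-1],
    [0,0.012,-0.002,0,0,0,-1],
    [0.001,0.012,-0.002,0,0,0,-1],
    [0,0.012,-0.002,0,0,0,-1],
    [0,0.012,-0.002,0,0,0,-1],
    [0,0.0,-0.002,0,0,0,-1]
  ]
}}

```text
time: 9.28
tool_pos: [0.4994, -0.1008, 0.0103]
eef_rot: [[0.006, 0.11, 0.994], [-0.004, 0.994, -0.11], [-1.0, -0.004, 0.006]]
force: [0.7, -0.1, 0.9]
width: 0.001
```

```bash
python3 - <<'E'
from h import *
go((.505,-.087,.009),83.7)
cv2.imwrite('pics/w9.png',env.snapshot('wrist'))
E
```

```text
t 9.28 pos [ 0.4994 -0.1008  0.0103] yaw 83.67 F [ 0.69 -0.14  0.95] q [-0.25  0.2   2.14 -0.    0.79 -1.7 ]
shift units [0.0033 0.0359 0.01  ] rx -0.0006 tilt [-1.     -0.0037  0.0064]
```

View pics/w9.png

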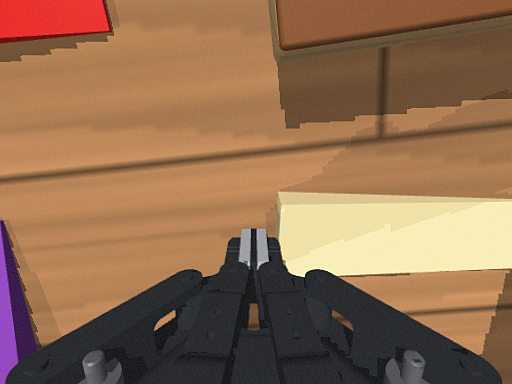

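{"fn": "servo_tool", "kwargs": {
  "targets": [
    [0,0.01,0.003,0,0,0,-1],
    [0.001,0.01,0.003,0,0,0,-1],
    [0.001,0.01,0.002,0,0,0,-1],
    [0,0.01,0.0,0,0,0,-1],
    [0,0,0,0,0,0,-1]
  ]
}}

```text
time: 9.75
tool_pos: [0.5053, -0.0849, 0.01]
eef_rot: [[0.007, 0.11, 0.994], [-0.006, 0.994, -0.11], [-1.0, -0.005, 0.007]]
force: [0.2, -0.5, 0.5]
width: -0.0
```

```bash
python3 - <<'E'
from h import *
go((.505,-.087,.009),83.7)
cv2.imwrite('pics/w10.png',env.snapshot('wrist'))
im=env.snapshot('scene')
a=im[130:230,210:400];cv2.imwrite('pics/s10z.png',cv2.resize(a,None,fx=4,fy=4,interpolation=2))
E
```

```text
t 9.75 pos [ 0.5053 -0.0849  0.01  ] yaw 83.67 F [ 0.24 -0.49  0.49] q [-0.21  0.2   2.14 -0.01  0.79 -1.67]
shift units [ 0.0026 -0.0052 -0.0003] rx -0.0007 tilt [-1.     -0.0049  0.0075]
```

View pics/w10.png

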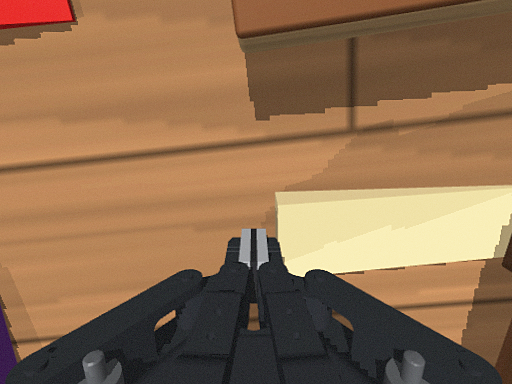

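View pics/s10z.png

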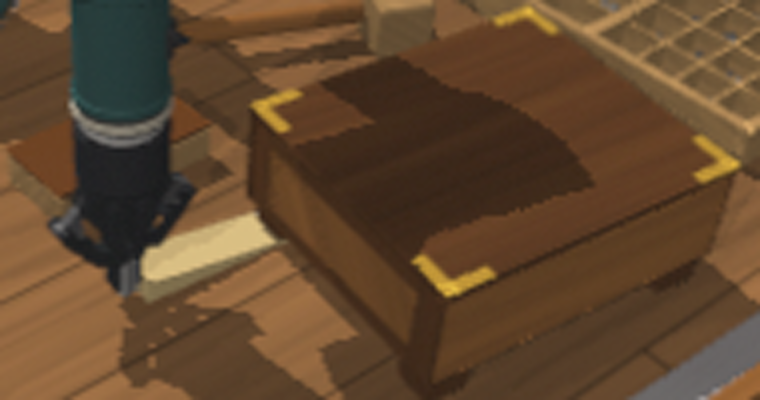

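```bash
python3 - <<'E'
from h import *
s=env.observe()
P=onplane('wrist',[(277,192),(510,186)],0,s);d=P[1]-P[0];print(P.round(4),np.degrees(np.arctan2(d[1],d[0])))
B=onplane('wrist',[(280,205),(281,277)],.022,s);b=B.mean(0);print(B.round(4),b,b[0]-Lx(b[1]))
print(onplane('wrist',[(503,260)],.0025+.0195*0.12,s))
E
```

```text
[[ 0.4795 -0.0687  0.    ]
 [ 0.4902  0.0627  0.    ]] 85.3479692598848
[[ 0.4791 -0.0688  0.022 ]
 [ 0.5216 -0.0717  0.022 ]] [ 0.50038186 -0.07026778  0.022     ] -0.004771413978838623
[[0.5352723  0.06197642 0.00484   ]]
```

{"fn": "servo_tool", "kwargs": {
  "targets": [
    [0,-0.018,-0.005,0.06,0,0,-1],
    [0,0,-0.03,0,0.008,0,-1],
    [0,0,0,0,0,0,-1]
  ]
}}

```text
time: 10.1
tool_pos: [0.4889, -0.0895, 0.0091]
eef_rot: [[-0.002, 0.157, 0.988], [-0.004, 0.988, -0.157], [-1.0, -0.004, -0.001]]
force: [-0.3, -0.2, 0.4]
width: 0.0
```

```bash
python3 - <<'E'
from h import *
go((.494,-.087,.009),81)
E
```

```text
t 10.1 pos [ 0.4889 -0.0895  0.0091] yaw 80.96 F [-0.35 -0.24  0.35] q [-0.23  0.19  2.16 -0.01  0.79 -1.64]
shift units [0.0001 0.0081 0.0116] rx -0.001 tilt [-1.     -0.0039 -0.0014]
```

{"fn": "servo_tool", "kwargs": {
  "targets": [
    [0,0.01,0,0,0,0,-1],
    [0,0.01,0,0,0,0,-1],
    [0,0.008,0,0,0,0,-1],
    [0,0,0,0,0,0,-1]
  ]
}}

```text
time: 10.43
tool_pos: [0.4895, -0.077, 0.0087]
eef_rot: [[-0.003, 0.156, 0.988], [-0.003, 0.988, -0.156], [-1.0, -0.004, -0.002]]
force: [0.2, -0.7, 0.6]
width: 0.002
```

```bash
python3 - <<'E'
from h import *
go((.494,-.077,.009),81)
cv2.imwrite('pics/w11.png',env.snapshot('wrist'))
E
```

```text
t 10.43 pos [ 0.4895 -0.077   0.0087] yaw 81.03 F [ 0.23 -0.65  0.64] q [-0.2   0.18  2.17 -0.01  0.79 -1.61]
shift units [-0.0008  0.0017  0.0112] rx 0.0007 tilt [-1.     -0.0036 -0.0023]
```

View pics/w11.png

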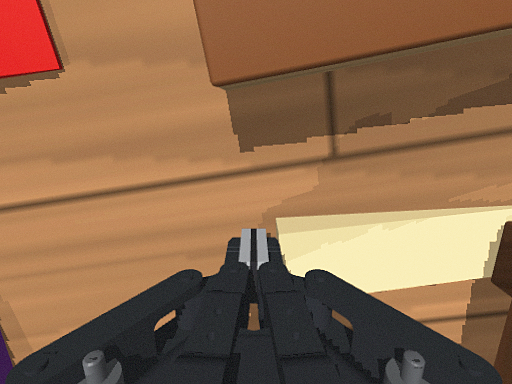

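```bash
python3 - <<'E'
from h import *
s=env.observe()
P=onplane('wrist',[(276,218),(505,206)],0,s);d=P[1]-P[0];a=np.arctan2(d[1],d[0]);print(P.round(4),np.degrees(a))
n=np.array([np.sin(a),-np.cos(a)])*.022;b=P[0,:2]+n;t=b+.15*np.array([np.cos(a),np.sin(a)])
print(b,b[0]-Lx(b[1]),t,t[0]-Lx(t[1]))
# chest top corner FR visible? 
E
```

```text
[[ 0.4803 -0.0621  0.    ]
 [ 0.493   0.0694  0.    ]] 84.51013830007446
[ 0.50224474 -0.06420846] -0.003581121765004691 [0.51659518 0.08510351] -0.005804307745843729
```

{"fn": "servo_tool", "kwargs": {
  "targets": [
    [0,0.008,0,0,0,0,-1],
    [0,0.008,0,0,0,0,-1],
    [0,0,0,0,0,0,-1]
  ]
}}

```text
time: 10.73
tool_pos: [0.491, -0.07, 0.0088]
eef_rot: [[-0.002, 0.155, 0.988], [-0.003, 0.988, -0.155], [-1.0, -0.004, -0.002]]
force: [-0.3, 0.5, -0.1]
width: -0.0
```

{"fn": "servo_tool", "kwargs": {
  "targets": [
    [0,-0.015,0.01,-0.05,0,0,-1],
    [0,0,0.025,0,0,0,-1],
    [0,0,0,0,0,0,-1]
  ]
}}

```text
time: 10.98
tool_pos: [0.505, -0.0771, 0.0088]
eef_rot: [[-0.002, 0.115, 0.993], [-0.003, 0.993, -0.115], [-1.0, -0.003, -0.002]]
force: [0.5, -0.6, 0.4]
width: -0.002
```

```bash
python3 - <<'E'
from h import *
go((.503,-.067,.009),83.7)
cv2.imwrite('pics/w12.png',env.snapshot('wrist'))
E
```

```text
t 10.98 pos [ 0.505  -0.0771  0.0088] yaw 83.39 F [ 0.48 -0.64  0.36] q [-0.2   0.21  2.13 -0.    0.8  -1.65]
shift units [-0.0005  0.0244 -0.0078] rx -0.0069 tilt [-1.     -0.0031 -0.0016]
```

View pics/w12.png

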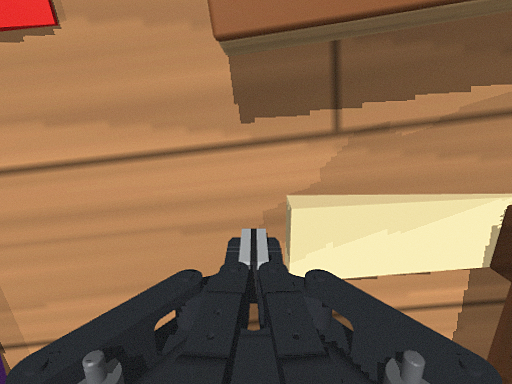

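{"fn": "servo_tool", "kwargs": {
  "targets": [
    [0,0.01,0,0,0,0,-1],
    [0,0.01,-0.001,0,0,0,-1],
    [0,0.008,-0.001,0,0,0,-1],
    [0,0,0,0,0,0,-1]
  ]
}}

```text
time: 11.37
tool_pos: [0.5043, -0.0645, 0.0083]
eef_rot: [[-0.005, 0.117, 0.993], [-0.003, 0.993, -0.117], [-1.0, -0.003, -0.004]]
force: [-0.3, -0.2, 0.4]
width: 0.002
```

{"fn": "servo_tool", "kwargs": {
  "targets": [
    [0,0.008,0,0,0,0,-1],
    [0,0.008,-0.001,0,0,0,-1],
    [0,0,0,0,0,0,-1]
  ]
}}

```text
time: 11.62
tool_pos: [0.5043, -0.057, 0.0083]
eef_rot: [[-0.005, 0.117, 0.993], [-0.003, 0.993, -0.117], [-1.0, -0.003, -0.004]]
force: [0.3, -0.2, 0.7]
width: 0.001
```

{"fn": "servo_tool", "kwargs": {
  "targets": [
    [0,0.006,0.001,0,0,0,-1],
    [0,0.005,0.001,0,0,0,-1],
    [0,0,0,0,0,0,-1]
  ]
}}

```text
time: 11.87
tool_pos: [0.5051, -0.0551, 0.0083]
eef_rot: [[-0.006, 0.113, 0.994], [-0.008, 0.994, -0.113], [-1.0, -0.009, -0.005]]
force: [0.3, -0.2, -0.2]
width: 0.002
```

```bash
python3 - <<'E'
from h import *
go((.507,-.05,.009),83.7)
cv2.imwrite('pics/w13.png',env.snapshot('wrist'))
im=env.snapshot('scene')
a=im[130:230,210:400];cv2.imwrite('pics/s13z.png',cv2.resize(a,None,fx=4,fy=4,interpolation=2))
E
```

```text
t 11.87 pos [ 0.5051 -0.0551  0.0083] yaw 83.49 F [ 0.35 -0.19 -0.18] q [-0.15  0.21  2.14 -0.01  0.8  -1.6 ]
shift units [-0.0018  0.0131  0.0033] rx -0.0047 tilt [-1.     -0.0088 -0.0046]
```

View pics/w13.png

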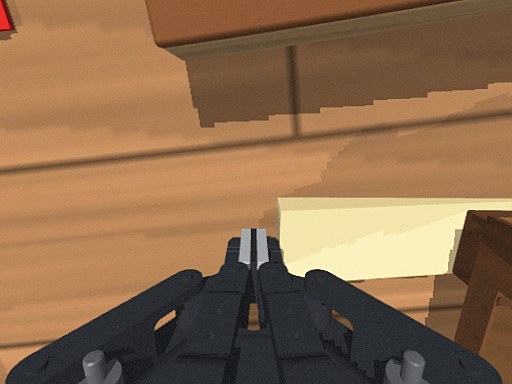

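View pics/s13z.png

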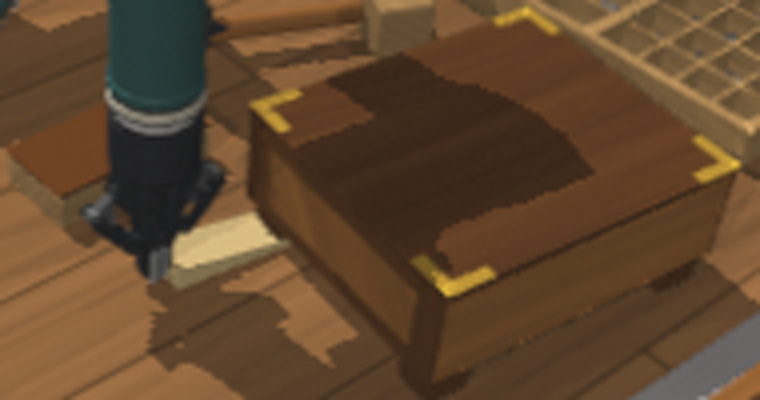

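{"fn": "servo_tool", "kwargs": {
  "targets": [
    [0,0.007,0.001,0,0,0,-1],
    [0,0,0,0,0,0,-1]
  ]
}}

```text
time: 12.13
tool_pos: [0.5055, -0.0543, 0.0084]
eef_rot: [[-0.006, 0.112, 0.994], [-0.011, 0.994, -0.112], [-1.0, -0.012, -0.005]]
force: [0.2, 0.1, -0.8]
width: -0.002
```

{"fn": "servo_tool", "kwargs": {
  "targets": [
    [0,0.007,0.001,0,0,0,-1],
    [0,0,0,0,0,0,-1]
  ]
}}

```text
time: 12.3
tool_pos: [0.5057, -0.0536, 0.0083]
eef_rot: [[-0.007, 0.111, 0.994], [-0.015, 0.994, -0.111], [-1.0, -0.016, -0.006]]
force: [0.3, -0.6, 0.2]
width: 0.0
```

{"fn": "servo_tool", "kwargs": {
  "targets": [
    [0,0.007,0.001,0,0,0,-1],
    [0,0,0,0,0,0,-1]
  ]
}}

```text
time: 12.47
tool_pos: [0.506, -0.0528, 0.0084]
eef_rot: [[-0.008, 0.11, 0.994], [-0.018, 0.994, -0.11], [-1.0, -0.019, -0.006]]
force: [0.6, -0.7, 0.6]
width: -0.0
```

{"fn": "servo_tool", "kwargs": {
  "targets": [
    [0,0,0,0,-0.008,0.024,-1],
    [0,0.01,0,0,0,0,-1]
  ]
}}

```text
time: 12.63
tool_pos: [0.5063, -0.0501, 0.0082]
eef_rot: [[-0.0, 0.108, 0.994], [-0.002, 0.994, -0.108], [-1.0, -0.002, -0.0]]
force: [-1.9, -13.6, 1.1]
width: -0.004
```

```bash
python3 - <<'E'
from h import *
go((.507,-.05,.009),83.7)
cv2.imwrite('pics/w14.png',env.snapshot('wrist'))
go((.507,-.05,.009),83.7)
im=env.snapshot('scene')
cv2.imwrite('pics/s14.png',im)
a=im[130:230,210:400];cv2.imwrite('pics/s14z.png',cv2.resize(a,None,fx=4,fy=4,interpolation=2))
go((.507,-.05,.009),83.7)
a=cv2.imread('pics/scene0.png').astype(int);print(np.abs(im.astype(int)-a)[140:215,270:400].max(2).mean())
E
```

```text
t 12.63 pos [ 0.5063 -0.0501  0.0082] yaw 83.79 F [ -1.86 -13.56   1.11] q [-0.15  0.21  2.14 -0.    0.8  -1.61]
shift units [-0.0019  0.0005  0.0017] rx 0.002 tilt [-1.     -0.0025 -0.    ]
t 12.68 pos [ 0.5064 -0.0495  0.0083] yaw 83.77 F [-1.33 -9.28  1.09] q [-0.14  0.21  2.14 -0.    0.8  -1.6 ]
shift units [-0.0018 -0.0011  0.0017] rx 0.0015 tilt [-1.0e+00 -2.5e-03 -2.0e-04]
t 12.73 pos [ 0.5064 -0.0495  0.0083] yaw 83.78 F [-1.27 -9.41 -0.13] q [-0.14  0.21  2.14 -0.    0.8  -1.6 ]
shift units [-0.0018 -0.0011  0.0016] rx 0.0018 tilt [-1.0e+00 -2.4e-03 -2.0e-04]
13.499179487179488
```

View pics/s14z.png

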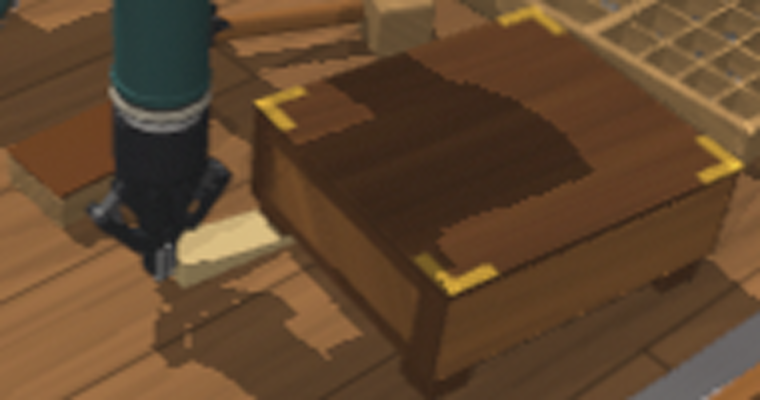

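View pics/w14.png

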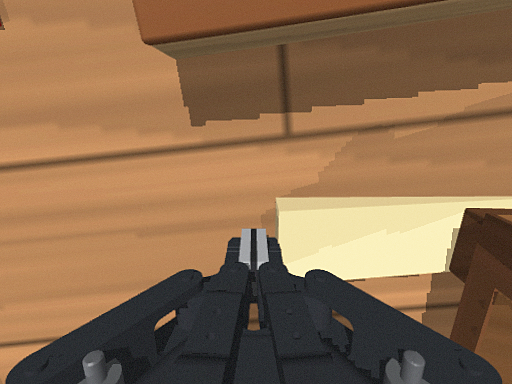

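{"fn": "servo_tool", "kwargs": {
  "targets": [
    [0,-0.01,0,0,0,0,-1],
    [0,-0.025,0,0,0,0,-1],
    [-0.02,-0.02,0,0,0,0,-1],
    [0,0,0,0,0,0,-1]
  ]
}}

```text
time: 13.07
tool_pos: [0.5037, -0.071, 0.0165]
eef_rot: [[-0.001, 0.109, 0.994], [0.0, 0.994, -0.109], [-1.0, 0.0, -0.001]]
force: [0.6, 0.3, 0.1]
width: -0.001
```

```bash
python3 - <<'E'
from h import *
go((.507,-.05,.009),83.7)
im=env.snapshot('scene');cv2.imwrite('pics/s15.png',im)
# brass corner shift vs initial via phase correlation / template matching
a=cv2.cvtColor(cv2.imread('pics/scene0.png'),cv2.COLOR_BGR2GRAY);b=cv2.cvtColor(im,cv2.COLOR_BGR2GRAY);w=cv2.cvtColor(cv2.imread('pics/s14.png'),cv2.COLOR_BGR2GRAY)
def br(im):
    r=[]
    hs=cv2.cvtColor(im,cv2.COLOR_BGR2HSV);m=cv2.inRange(hs,(20,120,110),(32,255,255))
    for x0,y0,x1,y1 in((268,148,288,168),(308,188,340,208),(380,160,398,178)):
        g=m[y0:y1,x0:x1];ys,xs=np.nonzero(g);r.append((len(xs),round(xs.mean()+x0,2),round(ys.mean()+y0,2),xs.min()+x0,ys.min()+y0,xs.max()+x0,ys.max()+y0))
    return r
for f in('scene0','s3','s14','s15'): print(f,br(cv2.imread(f'pics/{f}.png')))
cv2.imwrite('pics/s15z.png',cv2.resize(im[130:230,210:400],None,fx=4,fy=4,interpolation=2))
E
```

```text
t 13.07 pos [ 0.5037 -0.071   0.0165] yaw 83.75 F [0.56 0.27 0.06] q [-0.19  0.19  2.14  0.    0.81 -1.65]
shift units [0.0187 0.0531 0.0026] rx 0.0012 tilt [-1.0e+00  2.0e-04 -1.2e-03]
scene0 [(48, np.float64(277.9), np.float64(156.75), np.int64(273), np.int64(153), np.int64(284), np.int64(162)), (73, np.float64(322.16), np.float64(198.93), np.int64(313), np.int64(194), np.int64(332), np.int64(203)), (54, np.float64(388.67), np.float64(169.5), np.int64(384), np.int64(164), np.int64(394), np.int64(174))]
s3 [(47, np.float64(278.02), np.float64(156.98), np.int64(273), np.int64(153), np.int64(284), np.int64(162)), (74, np.float64(322.28), np.float64(199.01), np.int64(313), np.int64(194), np.int64(332), np.int64(203)), (54, np.float64(388.63), np.float64(169.57), np.int64(384), np.int64(164), np.int64(394), np.int64(174))]
s14 [(52, np.float64(279.04), np.float64(156.33), np.int64(274), np.int64(152), np.int64(285), np.int64(161)), (65, np.float64(323.74), np.float64(198.71), np.int64(314), np.int64(194), np.int64(333), np.int64(203)), (53, np.float64(389.55), np.float64(169.7), np.int64(385), np.int64(164), np.int64(395), np.int64(174))]
s15 [(54, np.float64(279.11), np.float64(156.35), np.int64(274), np.int64(152), np.int64(285), np.int64(162)), (67, np.float64(323.19), np.float64(198.69), np.int64(314), np.int64(194), np.int64(333), np.int64(203)), (51, np.float64(389.43), np.float64(169.71), np.int64(385), np.int64(164), np.int64(395), np.int64(174))]
```

View pics/s15z.png

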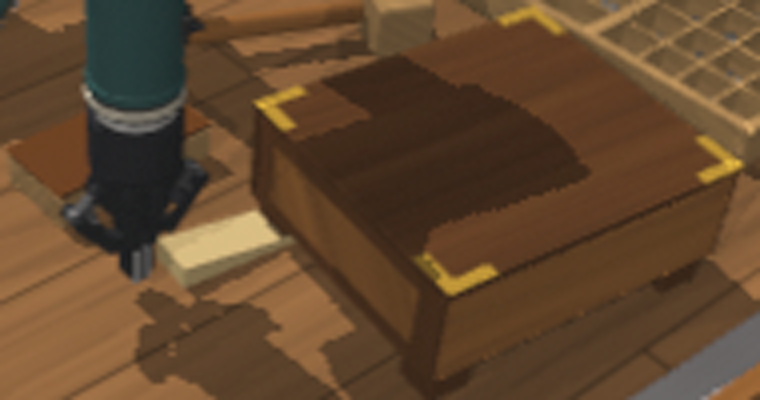

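```bash
python3 - <<'E'
from h import *
P=np.array([[.493,.055,.128],[.754,.026,.128],[.786,.327,.128]])
# displacement px
D=np.array([[279.11-277.96,156.35-156.87],[323.19-322.22,198.69-198.97],[389.43-388.65,169.71-169.53]])
c=np.array([.64,.19,0])
def f(p):
    Q=P+[p[0],p[1],0]; r=P-c; Q=Q+p[2]*np.c_[-r[:,1],r[:,0],0*r[:,0]]; 
    # tilt about the diagonal FL-BR: lift of FR = p[3], BL = -p[3]
    Q[0,2]+=p[3];Q[2,2]-=p[3]
    return Q
def res(p): return (proj('scene',f(p))-proj('scene',P)-D).ravel()
from scipy.optimize import least_squares
r=least_squares(res,np.zeros(4),x_scale=.001);print(r.x*1000,r.fun.round(2))
E
```

```text
[ 1.25757818  3.37967563 -2.25170387  1.1902654 ] [-0.09 -0.03  0.01 -0.    0.07  0.  ]
```

{"fn": "servo_tool", "kwargs": {
  "targets": [
    [-0.05,-0.01,0,0,0,0,-1],
    [-0.1,0,0,0,0,0,-1],
    [-0.1,0,0,0,0,0,-1],
    [-0.1,0,0,0,0,0,-1],
    [-0.08,0,0,0,0,0,-1],
    [0,0,0,0,0,0,-1]
  ]
}}

```text
time: 13.62
tool_pos: [0.4991, -0.0734, 0.1919]
eef_rot: [[-0.012, 0.112, 0.994], [0.006, 0.994, -0.112], [-1.0, 0.005, -0.012]]
force: [0.9, -0.0, 1.1]
width: -0.003
```

```bash
python3 - <<'E'
from h import *
go((.522,.080,.16),83.7)
cv2.imwrite('pics/w16.png',env.snapshot('wrist'))
im=env.snapshot('top')
cv2.imwrite('pics/t16z.png',cv2.resize(im[100:230,90:290],None,fx=4,fy=4,interpolation=2))
E
```

```text
t 13.62 pos [ 0.4991 -0.0734  0.1919] yaw 83.54 F [ 0.9  -0.01  1.12] q [-0.2  -0.02  2.    0.    1.18 -1.66]
shift units [0.0815 0.3872 0.0147] rx -0.0035 tilt [-0.9999  0.0051 -0.0125]
```

View pics/w16.png

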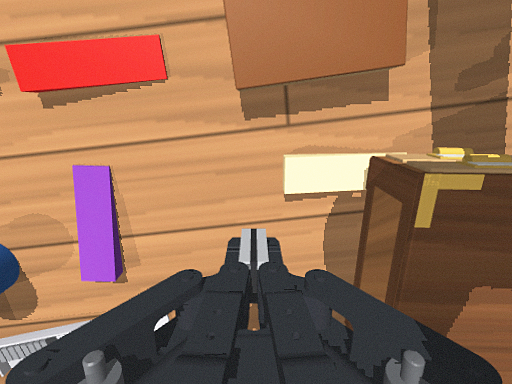

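View pics/t16z.png

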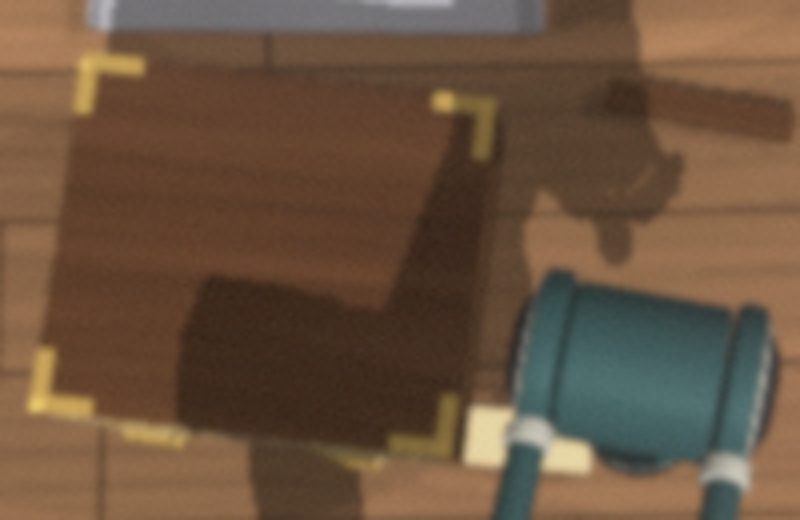

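```bash
python3 - <<'E'
from h import *
s=env.observe()
B=onplane('wrist',[(285,156),(286,194)],.022,s);print(B.round(4));b=B.mean(0)
E_=onplane('wrist',[(366,190)],.0122,s);d=E_[0]-B[1];print(E_.round(4),np.degrees(np.arctan2(d[1],d[0])))
print('back off',b[0]-Lx(b[1]+.003))
C=onplane('wrist',[(421,174)],.128,s);print('corner brass',C.round(4))
a=np.radians(-6.3-.13);R=np.array([[np.cos(a),-np.sin(a)],[np.sin(a),np.cos(a)]])
print('press', C[0,:2]+R@[.027,.027])
c=lambda L,o:(np.array(L)+.5)/4-.5+np.array(o)
C=onplane('top',c([(459,457)],(90,100)),.128);print(C, C[0,:2]+R@[.027,.027])
E
```

```text
[[ 0.477  -0.0337  0.022 ]
 [ 0.5221 -0.0361  0.022 ]]
[[0.5312 0.0615 0.0122]] 84.66496454812923
back off -0.009902239054324746
corner brass [[0.4839 0.0561 0.128 ]]
press [0.51375059 0.0799402 ]
[[0.49018704 0.05455462 0.128     ]] [0.52004091 0.07836106]
```

{"fn": "servo_tool", "kwargs": {
  "targets": [
    [0,0.08,0.003,0,0,0,-1],
    [0,0.1,0.003,0,0,0,-1],
    [0,0.1,0.002,0,-0.015,0,-1],
    [0,0.08,0,0,0,0,-1],
    [0,0.02,0,0,0,0,-1],
    [0,0,0,0,0,0,-1]
  ]
}}

```text
time: 14.22
tool_pos: [0.5102, 0.082, 0.1755]
eef_rot: [[-0.024, 0.119, 0.993], [0.007, 0.993, -0.119], [-1.0, 0.004, -0.025]]
force: [-0.3, -1.4, -0.0]
width: -0.003
```

```bash
python3 - <<'E'
from h import *
go((.521,.080,.14),83.7)
cv2.imwrite('pics/w17.png',env.snapshot('wrist'))
E
```

```text
t 14.22 pos [0.5102 0.082  0.1755] yaw 83.14 F [-0.34 -1.37 -0.01] q [ 0.1   0.02  1.98  0.01  1.16 -1.35]
shift units [ 0.0882 -0.0019  0.0296] rx -0.0125 tilt [-0.9997  0.0036 -0.0247]
```

View pics/w17.png

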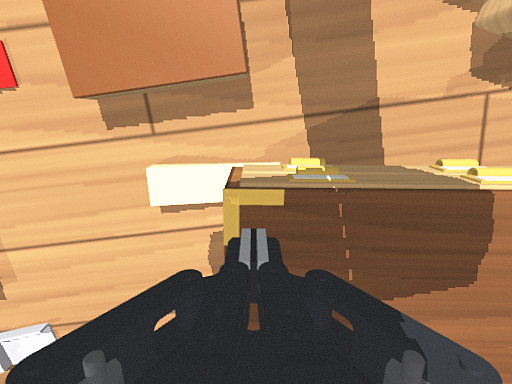

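{"fn": "servo_tool", "kwargs": {
  "targets": [
    [0.03,0,0.028,-0.01,-0.031,0,-1],
    [0.03,0,0.0,0,0,0,-1],
    [0,0,0,0,0,0,-1]
  ]
}}

```text
time: 14.52
tool_pos: [0.5183, 0.0773, 0.1467]
eef_rot: [[-0.006, 0.112, 0.994], [0.001, 0.994, -0.112], [-1.0, 0.001, -0.006]]
force: [-0.3, -0.5, -0.6]
width: -0.003
```

```bash
python3 - <<'E'
from h import *
s=env.observe()
go((.521,.080,.130),83.7)
im=env.snapshot('wrist');cv2.imwrite('pics/w18.png',im)
cv2.imwrite('pics/s18.png',env.snapshot('scene'))
E
```

```text
t 14.52 pos [0.5183 0.0773 0.1467] yaw 83.55 F [-0.3  -0.49 -0.57] q [ 0.1   0.05  2.01  0.    1.08 -1.36]
shift units [0.0418 0.0073 0.0062] rx -0.0034 tilt [-1.0e+00  8.0e-04 -6.2e-03]
```

View pics/w18.png

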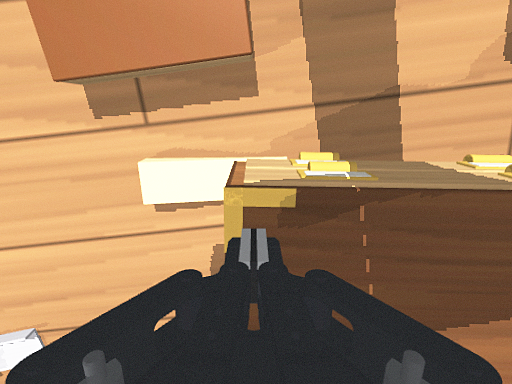

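```bash
python3 - <<'E'
from h import *
s=env.observe()
C=onplane('wrist',[(226,187)],.128,s);a=np.radians(-6.4);R=np.array([[np.cos(a),-np.sin(a)],[np.sin(a),np.cos(a)]])
print(C.round(4),C[0,:2]+R@[.027,.027])
# wedge corners from here: back-left(140,160) bottom?, back-right (143,204)
print(onplane('wrist',[(143,204)],.022,s),onplane('wrist',[(139,160)],.0,s))
E
```

```text
[[0.4906 0.0635 0.128 ]] [0.52043168 0.08736567]
[[ 0.52925526 -0.03935335  0.022     ]] [[ 0.48645311 -0.04217331  0.        ]]
```

{"fn": "servo_tool", "kwargs": {
  "targets": [
    [0.025,0.006,0.006,0,-0.008,0,-1],
    [0.012,0,0,0,0,0,-1]
  ]
}}

```text
time: 14.78
tool_pos: [0.5235, 0.0784, 0.1347]
eef_rot: [[0.006, 0.115, 0.993], [0.001, 0.993, -0.115], [-1.0, 0.002, 0.006]]
force: [-0.8, 0.7, 0.2]
width: -0.003
```

{"fn": "servo_tool", "kwargs": {
  "targets": [
    [0.01,0.009,-0.004,0,0,0,-1],
    [0.01,0,-0.002,0,0,0,-1]
  ]
}}

```text
time: 14.95
tool_pos: [0.522, 0.0821, 0.1277]
eef_rot: [[0.007, 0.117, 0.993], [0.002, 0.993, -0.117], [-1.0, 0.002, 0.006]]
force: [-11.7, 2.5, 37.1]
width: 0.001
```

{"fn": "servo_tool", "kwargs": {
  "targets": [
    [0.008,0,-0.001,0,0,0,-1]
  ]
}}

```text
time: 15.03
tool_pos: [0.522, 0.0822, 0.1278]
eef_rot: [[0.007, 0.117, 0.993], [0.001, 0.993, -0.117], [-1.0, 0.002, 0.007]]
force: [-12.1, -4.1, 32.4]
width: 0.003
```

{"fn": "servo_tool", "kwargs": {
  "targets": [
    [0.003,0,0,0,0,0,-1]
  ]
}}

```text
time: 15.12
tool_pos: [0.5228, 0.0824, 0.1285]
eef_rot: [[0.009, 0.117, 0.993], [0.002, 0.993, -0.117], [-1.0, 0.003, 0.008]]
force: [-0.0, 0.8, 0.3]
width: 0.004
```

```bash
python3 - <<'E'
from h import *
go((.521,.080,.130),83.7)
def br(im):
    r=[]
    hs=cv2.cvtColor(im,cv2.COLOR_BGR2HSV);m=cv2.inRange(hs,(20,120,110),(32,255,255))
    for x0,y0,x1,y1 in((308,188,340,208),(380,160,398,178)):
        g=m[y0:y1,x0:x1];ys,xs=np.nonzero(g);r.append((len(xs),float(round(xs.mean()+x0,2)),float(round(ys.mean()+y0,2))))
    return r
im=env.snapshot('scene');cv2.imwrite('pics/s19.png',im)
go((.521,.080,.130),83.7)
for f in('s15','s18','s19'): print(f,br(cv2.imread(f'pics/{f}.png')))
cv2.imwrite('pics/s19z.png',cv2.resize(im[130:230,210:400],None,fx=4,fy=4,interpolation=2))
E
```

```text
t 15.12 pos [0.5228 0.0824 0.1285] yaw 83.3 F [-0.03  0.82  0.34] q [ 0.11  0.07  2.03  0.    1.03 -1.35]
shift units [-0.0037 -0.0064 -0.0038] rx -0.0088 tilt [-1.      0.0026  0.0084]
t 15.17 pos [0.5231 0.0825 0.1282] yaw 83.31 F [ 0.6  -0.51 -0.1 ] q [ 0.11  0.07  2.03  0.    1.03 -1.35]
shift units [-0.0045 -0.0067 -0.0044] rx -0.0087 tilt [-1.      0.0029  0.0092]
s15 [(67, 323.19, 198.69), (51, 389.43, 169.71)]
s18 [(69, 322.62, 198.58), (52, 389.52, 169.75)]
s19 [(69, 322.49, 198.41), (52, 389.52, 169.75)]
```

View pics/s19z.png

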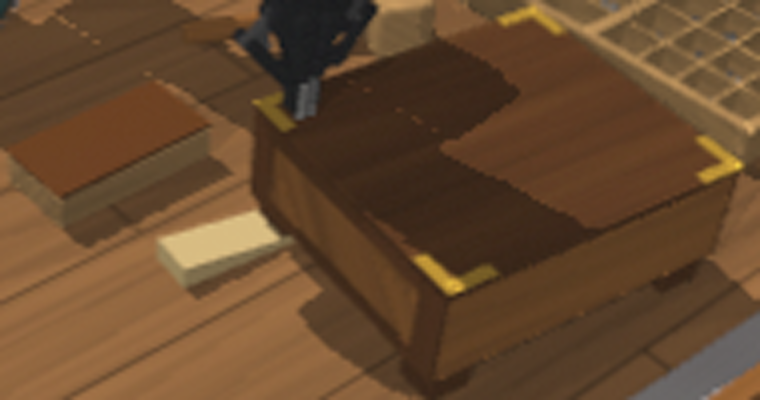

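{"fn": "servo_tool", "kwargs": {
  "targets": [
    [0.004,0,-0.002,0,0,0,-1]
  ]
}}

```text
time: 15.25
tool_pos: [0.5231, 0.0825, 0.128]
eef_rot: [[0.011, 0.116, 0.993], [0.001, 0.993, -0.116], [-1.0, 0.003, 0.011]]
force: [-2.5, -1.8, 8.7]
width: 0.0
```

{"fn": "servo_tool", "kwargs": {
  "targets": [
    [0.007,0,-0.002,0,0,0,-1]
  ]
}}

```text
time: 15.33
tool_pos: [0.5231, 0.0825, 0.1279]
eef_rot: [[0.013, 0.116, 0.993], [0.001, 0.993, -0.116], [-1.0, 0.002, 0.013]]
force: [-8.5, -2.4, 24.7]
width: -0.001
```

{"fn": "servo_tool", "kwargs": {
  "targets": [
    [0.005,0,-0.004,0,0,0,-1]
  ]
}}

```text
time: 15.42
tool_pos: [0.5231, 0.0825, 0.128]
eef_rot: [[0.016, 0.115, 0.993], [0.0, 0.993, -0.115], [-1.0, 0.002, 0.016]]
force: [1.0, -0.3, 6.5]
width: -0.004
```

```bash
python3 - <<'E'
from h import *
im=env.snapshot('scene');go((.521,.080,.130),83.7)
cv2.imwrite('pics/s20.png',im)
im=env.snapshot('top');go((.521,.080,.130),83.7)
cv2.imwrite('pics/t20.png',im)
E
```

```text
t 15.47 pos [0.5231 0.0825 0.128 ] yaw 83.38 F [-2.7  -2.77 11.64] q [ 0.11  0.07  2.03 -0.    1.03 -1.34]
shift units [-0.005  -0.0068 -0.0044] rx -0.0071 tilt [-0.9999  0.0022  0.0167]
t 15.52 pos [0.5231 0.0825 0.128 ] yaw 83.38 F [-2.32 -2.2  11.09] q [ 0.11  0.07  2.03 -0.    1.03 -1.34]
shift units [-0.005  -0.0068 -0.0044] rx -0.0072 tilt [-0.9999  0.0023  0.0166]
```

View pics/s20.png

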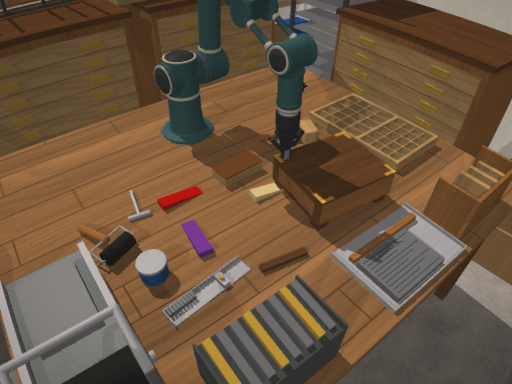

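```bash
python3 - <<'E'
from workcell import env
print(env.close_job(), env.observe()['force'])
E
```

```text
the job is handed in; nothing more can be done
the job is handed in; nothing more can be done
```

I nudged the wedge into line and pushed it thin end first under the short foot until it jammed. Nothing was gripped or lifted. I handed in at about 15.5 s, with the shut fingertips still pressing on the corner above that foot.

- **Rocking:** the fingertip height on that corner stayed at 127.7–128.0 mm under pushes from about 6 N to 37 N, so the chest no longer rocks. The final press was steady at about 11 N down.
- **Level:** the pictures put the corner within about 1 mm of level, which is close to the noise of that estimate.
- **Chest moved slightly:** the last push peaked at 13.6 N, more than I intended. It shifted the chest about 3–4 mm away from the wedge.
- **First press too hard:** touching down on the corner briefly reached 37 N, with 12 N sideways. I eased it off.
- **Wedge position not certain:** different views put the wedge 0 to 10 mm to the front of the foot's centre line, so it may not be fully centred. Its direction is within about a degree of straight.
- **Other things:** by eye, they look undisturbed in the last scene picture. I did not measure them.

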